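Tug-test a sample cassette, then turn it over in the mixing stand

ROBOT

A 6-joint arm with a two-finger parallel gripper is mounted at the origin on the work surface. World frame = base frame: x ahead of the robot, y to its left, z up, the work surface at z = 0. Lengths are in m, angles in rad, forces in N, time in s.
With the tool pointing down it reaches from about 0.3 to 0.85 m from the base axis. Payload 5.4 kg.
Tool frame: the origin (TCP) lies midway between the tips of the shut fingers; the grasp point (between the pads) lies 19 mm behind it; z points along the fingers, y is the direction in which the jaws open and shut (so a half turn about z gives the same grasp; the last joint's range is limited). The gripper opens to 85 mm and grips with 20 to 120 N. Pads are 22 mm wide; open, the fingers measure 114 mm over their backs; the gripper's body (76 mm by 85 mm) begins 54 mm behind the grasp point. The pads swing forward as they close: fully open they stand 13 mm farther back than shut.
Start: joints at [1.035, 0.158, 1.597, -0, 1.386, -0.21], TCP at [0.184, 0.545, 0.231] pointing down, gripper open.
Joint ranges: [-2.91, 2.91], [-0.94, 2.29], [0.18, 2.7], [-1.29, 4.43], [0.17, 2.64], [-3, 3]. Speed limits (rad/s): [2.57, 2.57, 3.14, 3.14, 3.14, 3.14].

INTERFACE

Orientations are given as a unit quaternion [x, y, z, w].
In Python, from station import env gives the robot as it stands. Calls block until the motion is done:
- env.move_to(position, orientation): joint-space move of the TCP to a pose.
- env.line_to(position, frame=None, v=0.15): straight line of the TCP; frame=None keeps the orientation; v is the mean speed in m/s.
- env.move_j(angles): joint-space move.
- env.let_go() and env.grasp(f_grip=None): open the fingers fully, or close them until they stop; f_grip is the grip in N (None keeps the last).
- env.sleep(seconds).
- env.inverse_kinematics(position, orientation): joint angles nearest the present ones, or None.
- env.snapshot(name): name is "side" or "top" or "wrist"; returns a dict with "color" (420x560x3 uint8, red, green, blue), "z_map" (420x560 float32, m along the optical axis (not along the pixel's ray), 0 where there is no reading), "fx", "fy", "cx", "cy" (pixels), "cam_to_world" (4x4, takes a point from camera to world coordinates). Camera axes: x right, y up, looking along -z (the intrinsics and any distortion apply to the point x, -y, -z); pixel columns grow to the right and rows downward; lengths in m; the calibration is good to about 2 mm. A picture is of the moment at which its call begins.
A pose or a line that the arm cannot do raises env.Unreachable and nothing moves.
- env.hand_in(): hands the job in, once; it reports no verdict.
Readings, each from a call of its own:
- env.get_time_s(): time.
- env.get_qpos(): joint angles.
- env.get_qd(): joint speeds.
- env.get_joint_torque(): joint torques, N m.
- env.get_ee_pos(): TCP position.
- env.get_ee_rot(): TCP orientation.
- env.get_contact_force(): force on the tool from outside, world axes, zero at the start.
- env.get_wrist_torque(): the same for the moment, N m.
- env.get_opening(): opening from 0.0 (shut) to 1.0 (fully open).
Only numpy, scipy, OpenCV 4.12 (cv2) and the standard library are available. Lean on these libraries where they do the work, as an engineer would, in place of code of your own. Each camera call takes 0.05 s, during which the arm holds its last target.

TASK

The cassette of beer samples is only part-way into the cradle of the mixing stand: slide it fully home, without ramming it, until its hidden latch catches, then tug outward on its yellow tab, firmly but not roughly (about 10 to 20 N, held for half a second), to prove that the latch holds; if it comes out, push it in harder and tug again. Only once it has held, turn the cradle right over with the crank until the samples are upside down against the stop, let go, and leave the bottles, the jar and the pocket scale where they stand.

Things in the scene. Friction and masses are not known exactly. Their poses are not given: they have to be found in the camera images.
- stand: Mixing stand, fixed: grey base plate 150 x 190 x 12 mm, two aluminium posts (44 x 12 mm, tops 154 mm up, centred 77 mm either side) carry the cradle. Origin: centre of the base's underside, on the table. +x is the way the cassette slides in (roughly away from the robot), +y the crank's side. The cradle's pivot axis runs along y, 140 mm above the origin.
- cradle (a joint): Turn of the cradle (steel channel, blue latch housing over its rear end), rad. 0: upright, as found, at a stop; pi: upside down, at the other stop. Grows as the crank swings from the far side (+x of the stand) up over the top and down on the near side, while the cassette's tab dips below and comes up on the far side. Brake friction of 0.5 N m keeps it where it is left.
- crank_grip (a point): Centre of the black crank handle: sleeve 16 mm across, 54 mm long, parallel to the pivot, spinning freely on its pin, 75 mm from the pivot axis, 123 mm to +y of the stand's centre. At joint 0 it is on the +x side at pivot height, at pi on the -x side. The crank arm lies between it and the post (up to 95 mm from the stand's centre). The point turns with the cradle.
- cradle_floor (a point): Point on the cradle's channel floor, 34 mm below the pivot axis (upright), midway along the pivot. Turns with the cradle; axes as the stand's at joint 0. A latched cassette has its origin within 3 mm of this point; a hard stop lies 2 mm beyond the latched place.
- cassette: Loose blue cassette, 0.2 to 0.35 kg, held in the cradle's channel so that it only slides along x. Plate 120 x 88 x 10 mm with six capped amber vials (tops 54 mm up). Origin: centre of the underside; +x slides in. Starts 17 to 27 mm short of home. On the way in, sticky buffers at an unseen depth (5 N, no push back) and the latch ramp (about 3 N) resist: 7 to 11 N in all; a steady 14 N is plenty.
- tab_top (a point): Middle of the top edge of the cassette's yellow pull tab, an upright plate 6 mm thick (x), 48 mm wide (y), 55 mm high, centred 80 mm to -x of the cassette's origin. Behind it, to the vial block, is a gap of 47 mm in x, over the 10 mm plate: closed fingers fit in from above. Turns with the cassette; 161 mm above the table when upright.
- latch: Hidden spring bolt in the blue housing at the cradle's rear, 24 mm wide; origin: centre of its foot, 43.7 mm to +x of the pivot, just above the cassette's plate. It drops behind a tooth of the cassette by itself and looks the same latched or not. Caught, the cassette has 2 mm of play, then the bolt stops it dead; not caught, it slides out with under 4 N.
- bottle_a: Loose capped amber bottle, 62 mm across, 200 mm tall, on the table to -y of the stand; origin under its centre. Leave alone.
- bottle_b: Another like it. Leave alone.
- jar: Loose clear jar with white lid, 64 mm across, 70 mm tall, beyond the stand; origin under its centre. Leave alone.
- scale: Loose blue pocket scale with yellow pan, 110 x 70 x 20 mm, on the table to +y of the stand; origin under its centre. Leave alone.

How it is judged:
By the outcome, as a careful person would: the job done as asked, in the order asked, and still so for the second after the job is handed in, with the robot touching nothing.
It also fails if it takes over 69 s, if anything falls off the work surface, if the arm or the gripper's body presses on something with over 40 N, if the wrist force passes 120 N, or if a joint passes its speed limit or range.

## Working session

There is one attempt and no reset: what is moved stays moved. The work goes in short steps, each a Python script; the robot and the scene stay as the last script left them, time stands still between calls to the robot, and variables do not carry over. Pictures are saved under pics/ and viewed, and the job is handed in when it is done.

```bash
ls -la; mkdir -p pics; python3 - <<'E'
from station import env
import cv2, numpy as np, pickle
print(env.get_time_s())
S={}
for n in ["side","top"]:
    s=env.snapshot(n); S[n]=s
    cv2.imwrite(f"pics/{n}0.png",s["color"][:,:,::-1])
    print(n,s["fx"],s["fy"],s["cx"],s["cy"],np.round(s["cam_to_world"],3).tolist(),[k for k in s])
    z=s["z_map"]; print((z>0).mean(), z[z>0].min(), z.max())
pickle.dump(S,open("s0.pkl","wb"))
print(env.get_ee_rot(),env.get_contact_force(),env.get_time_s())
E
```

```text
total 12
drwxr-xr-x  3 agent agent 4096 Dec  7 00:33 .
drwxr-xr-x 23 root  root  4096 Dec  7 00:33 ..
drwxr-xr-x  2 agent agent 4096 Dec  7 00:33 pics
0.0
side 458.01178492756696 458.01178492756696 278.42097580108225 216.2475617950401 [[-0.979, 0.139, -0.149, 0.476], [-0.203, -0.578, 0.791, 0.733], [0.024, 0.804, 0.594, 0.71], [0.0, 0.0, 0.0, 1.0]] ['color', 'z_map', 'fx', 'fy', 'cx', 'cy', 'cam_to_world']
0.9959736394557823 0.73508143 3.5953233
top 420.85925525350643 420.85925525350643 274.5833628397343 212.5811841586398 [[0.015, 0.999, -0.03, 0.583], [-1.0, 0.015, -0.006, -0.011], [-0.006, 0.03, 1.0, 1.065], [0.0, 0.0, 0.0, 1.0]] ['color', 'z_map', 'fx', 'fy', 'cx', 'cy', 'cam_to_world']
0.9959736394557823 0.857447 1.8645574
[ 1.62191117e-01  9.86758991e-01 -7.98760750e-04 -3.11951585e-04] [-0.17024535  0.75110753  0.33462012] 0.1
```

View pics/side0.png

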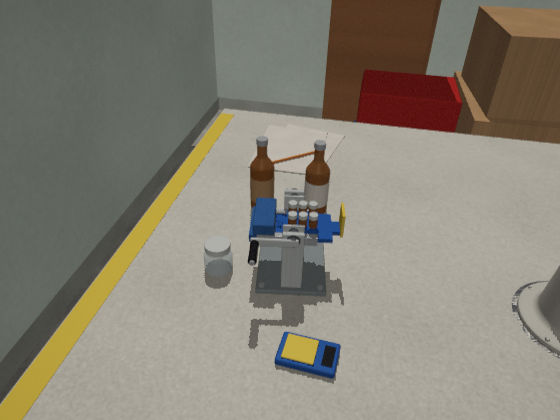

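View pics/top0.png

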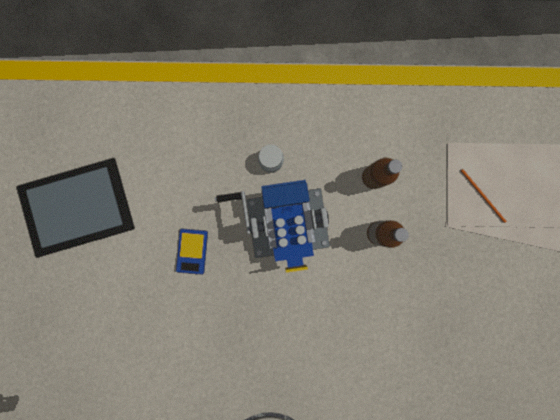

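```bash
cat > h.py <<'E'
import numpy as np, cv2, pickle
def cloud(s):
    z=s["z_map"]; v,u=np.mgrid[0:z.shape[0],0:z.shape[1]]
    p=np.stack([(u-s["cx"])/s["fx"]*z,-(v-s["cy"])/s["fy"]*z,-z,np.ones_like(z)],-1)
    return (p@np.array(s["cam_to_world"]).T)[...,:3]
def ray(s,u,v,h):
    T=np.array(s["cam_to_world"]); d=T[:3,:3]@np.array([(u-s["cx"])/s["fx"],-(v-s["cy"])/s["fy"],-1])
    o=T[:3,3]; return o+d*(h-o[2])/d[2]
E
python3 - <<'E'
from h import *
S=pickle.load(open("s0.pkl","rb"))
for n in ["top","side"]:
    s=S[n]; P=cloud(s); hsv=cv2.cvtColor(s["color"],cv2.COLOR_RGB2HSV); H,Sa,V=[hsv[...,i].astype(int) for i in range(3)]
    near=(abs(P[...,0]-0.57)<0.3)&(abs(P[...,1])<0.35)&(P[...,2]>-0.02)
    masks={"yellow":(abs(H-26)<6)&(Sa>150)&(V>90)&near,"blue":(abs(H-112)<10)&(Sa>140)&near&(P[...,2]>0.06),
     "black":(V<45)&near&(P[...,2]>0.1),"greytop":(Sa<50)&near&(abs(P[...,2]-0.154)<0.006),"base":(Sa<70)&near&(abs(P[...,2]-0.012)<0.005)}
    for k,m in masks.items():
        nn,lab,st,c=cv2.connectedComponentsWithStats(m.astype(np.uint8))
        for i in range(1,nn):
            if st[i,4]>25:
                q=P[lab==i]; print(n,k,st[i].tolist(),"med",np.round(np.median(q,0),3),"min",np.round(np.percentile(q,2,axis=0),3),"max",np.round(np.percentile(q,98,axis=0),3))
    y0,y1,x0,x1=(140,300,180,340) if n=="top" else (130,310,200,380)
    cv2.imwrite(f"pics/{n}_zoom0.png",cv2.resize(s["color"][y0:y1,x0:x1,::-1],None,fx=3.3,fy=3.3,interpolation=cv2.INTER_CUBIC))
E
```

```text
top yellow [180, 233, 23, 25, 496] med [0.531 0.201 0.02 ] min [0.504 0.175 0.017] max [0.558 0.226 0.025]
top yellow [286, 267, 22, 5, 64] med [ 0.49  -0.053  0.161] min [ 0.486 -0.075  0.152] max [ 0.495 -0.032  0.164]
top blue [262, 181, 51, 86, 2233] med [ 0.615 -0.038  0.13 ] min [ 0.499 -0.082  0.114] max [0.676 0.016 0.153]
top black [217, 193, 24, 9, 129] med [0.643 0.095 0.148] min [0.636 0.071 0.144] max [0.651 0.121 0.153]
top greytop [242, 191, 26, 47, 291] med [0.583 0.039 0.152] min [0.559 0.012 0.148] max [0.648 0.064 0.158]
top greytop [311, 208, 18, 21, 207] med [ 0.601 -0.108  0.154] min [ 0.581 -0.121  0.149] max [ 0.622 -0.086  0.158]
top greytop [297, 236, 9, 8, 26] med [ 0.554 -0.065  0.159] min [ 0.546 -0.072  0.157] max [ 0.561 -0.056  0.16 ]
top base [308, 188, 16, 27, 271] med [ 0.65  -0.105  0.012] min [ 0.624 -0.123  0.008] max [ 0.676 -0.09   0.016]
top base [246, 197, 20, 26, 347] med [0.623 0.042 0.012] min [0.593 0.022 0.009] max [0.651 0.065 0.016]
top base [312, 226, 18, 24, 307] med [ 0.553 -0.119  0.012] min [ 0.528 -0.139  0.009] max [ 0.578 -0.10
[... 1214 characters left out ...]
24  0.151] max [ 0.597 -0.006  0.16 ]
side greytop [299, 212, 9, 9, 49] med [ 0.567 -0.015  0.158] min [ 0.559 -0.026  0.151] max [ 0.574 -0.009  0.16 ]
side greytop [309, 212, 9, 9, 65] med [ 0.546 -0.018  0.159] min [ 0.538 -0.032  0.151] max [ 0.554 -0.013  0.16 ]
side greytop [282, 225, 23, 17, 240] med [0.577 0.039 0.152] min [0.556 0.014 0.148] max [0.598 0.056 0.155]
side base [255, 243, 71, 52, 2307] med [ 0.57  -0.001  0.011] min [ 0.509 -0.098  0.008] max [0.659 0.063 0.015]
side base [205, 264, 28, 12, 93] med [0.736 0.037 0.012] min [0.715 0.008 0.007] max [0.768 0.042 0.017]
side base [322, 346, 13, 20, 110] med [0.477 0.203 0.016] min [0.468 0.183 0.014] max [0.485 0.224 0.017]
```

View pics/top_zoom0.png

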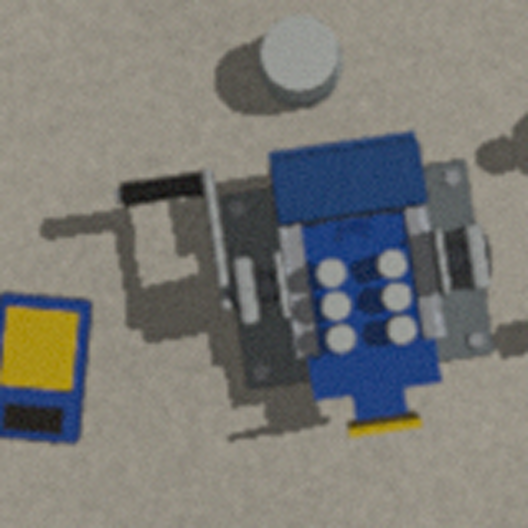

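View pics/side_zoom0.png

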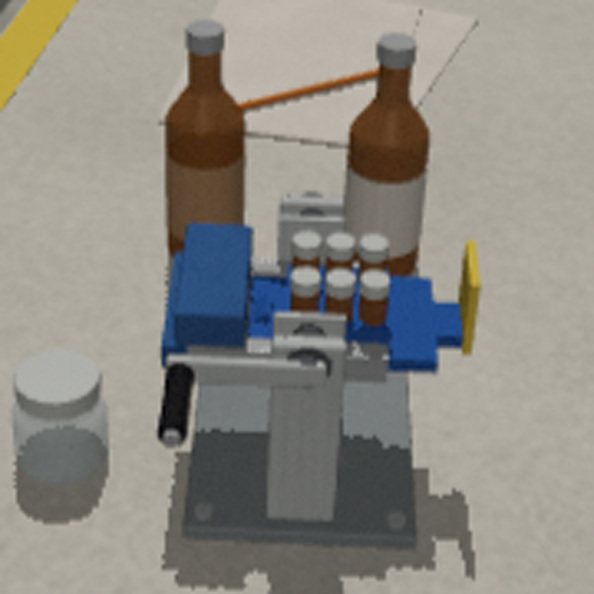

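```bash
python3 - <<'E'
from h import *
S=pickle.load(open("s0.pkl","rb"))
s=S["top"]; P=cloud(s); hsv=cv2.cvtColor(s["color"],cv2.COLOR_RGB2HSV); H,Sa,V=[hsv[...,i].astype(int) for i in range(3)]
def rect(q):
    r=cv2.minAreaRect((q[:,:2]*1000).astype(np.float32)); return np.round(r[0],1),np.round(r[1],1),round(r[2],2)
# base: by height, in stand region
m=((abs(P[...,2]-0.012)<0.005)&(abs(P[...,0]-0.59)<0.105)&(P[...,1]>-.15)&(P[...,1]<0.075)).astype(np.uint8)
m=cv2.morphologyEx(m,cv2.MORPH_OPEN,np.ones((3,3)))
print("base",rect(P[m>0]))
for nm,c in [("post+",(0.58,0.04)),("post-",(0.60,-0.107))]:
    m=(abs(P[...,2]-0.153)<0.005)&(abs(P[...,0]-c[0])<0.03)&(abs(P[...,1]-c[1])<(0.012 if nm=="post+" else .03))&(Sa<60)
    print(nm,rect(P[m]),np.round(P[m].mean(0),4))
m=(abs(H-112)<10)&(Sa>120)&(P[...,2]>0.142)&(P[...,2]<0.165)
print("housing",rect(P[m]),m.sum())
m=(V<60)&(P[...,2]>0.13)&(P[...,2]<.165)&(abs(P[...,0]-.643)<.03)&(abs(P[...,1]-.095)<.04); print("crank",rect(P[m]),P[m].mean(0))
m=(abs(H-26)<6)&(Sa>120)&(abs(P[...,0]-.49)<.02)&(abs(P[...,1]+.053)<.04)&(P[...,2]>.15); print("tab",rect(P[m]),P[m].mean(0))
# caps
m=((P[...,2]>0.154)&(Sa<60)&(abs(P[...,0]-.57)<.04)&(abs(P[...,1]+.035)<.035)).astype(np.uint8)
n,l,st,c=cv2.connectedComponentsWithStats(m)
for i in range(1,n):
    if st[i,4]>10: print("cap",st[i,4],np.round(P[l==i].mean(0),4))
E
```

```text
base (array([590.2, -37.5]), array([149.7, 190. ]), 9.21)
post+ (array([577.7,  40.1]), array([23.5, 41.4]), 85.51) [0.5773 0.0394 0.1529]
post- (array([ 600.6, -104.2]), array([42.1, 35.3]), 7.52) [ 0.6011 -0.1057  0.1533]
housing (array([650.3, -27.5]), array([44.2, 98.9]), 8.99) 900
crank (array([643.3,  95.1]), array([14. , 52.9]), 9.01) [0.64348589 0.09468285 0.14738301]
tab (array([490.1, -54.1]), array([ 6.2, 45.6]), 9.3) [ 0.49069846 -0.05452333  0.15994369]
cap 58 [ 0.5963 -0.0563  0.1606]
cap 57 [ 0.5896 -0.0171  0.1603]
cap 57 [ 0.575  -0.0599  0.1604]
cap 58 [ 0.5686 -0.021   0.1602]
cap 54 [ 0.5537 -0.0626  0.1601]
cap 60 [ 0.548  -0.0237  0.1757]
```

```bash
cat >> h.py <<'E'
from scipy.spatial.transform import Rotation as Ro
YAW=np.radians(9.1); O=np.array([0.5902,-0.0375])
c,s_=np.cos(YAW),np.sin(YAW); SX=np.array([c,s_,0]); SY=np.array([-s_,c,0]); Z=np.array([0,0,1.])
def W(lx,ly,z): return np.array([O[0],O[1],0])+lx*SX+ly*SY+z*Z
def L(p):
    d=np.asarray(p)-np.array([O[0],O[1],0]); return np.array([d@SX,d@SY,d[2]])
def quat(y): # tool down, jaw axis y
    return Ro.from_matrix(np.stack([np.cross(y,-Z),y,-Z],1)).as_quat()
def FL(env):
    f=np.array(env.get_contact_force()); return np.array([f@SX,f@SY,f[2]])
E
python3 - <<'E'
from station import env
from h import *
for nm,y in [("SY",SY),("-SY",-SY),("SX",SX),("-SX",-SX)]:
    for p in [W(-.145,0,.25),W(-.06,0,.13),W(.075,.125,.12),W(0,.125,.2),W(-.075,.125,.12)]:
        q=env.inverse_kinematics(p,quat(y)); print(nm,None if q is None else np.round(q,2))
print(env.get_time_s())
E
```

```text
SY [-0.4  -0.19  1.9  -0.    1.43 -2.13]
SY [-0.32  0.15  1.81 -0.    1.18 -2.04]
SY [-0.03  0.45  1.46 -0.    1.23 -1.76]
SY [-0.06  0.19  1.63 -0.    1.33 -1.79]
SY [-0.09  0.09  1.91 -0.    1.15 -1.82]
-SY [-0.4  -0.19  1.9  -0.    1.43  1.01]
-SY [-0.32  0.15  1.81 -0.    1.18  1.1 ]
-SY [-0.03  0.45  1.46 -0.    1.23  1.38]
-SY [-0.06  0.19  1.63 -0.    1.33  1.35]
-SY [-0.09  0.09  1.91 -0.    1.15  1.32]
SX [-0.4  -0.19  1.9  -0.    1.43 -0.56]
SX [-0.32  0.15  1.81 -0.    1.18 -0.47]
SX [-0.03  0.45  1.46 -0.    1.23 -0.19]
SX [-0.06  0.19  1.63 -0.    1.33 -0.22]
SX [-0.09  0.09  1.91 -0.    1.15 -0.25]
-SX [-0.4  -0.19  1.9  -0.    1.43  2.58]
-SX [-0.32  0.15  1.81 -0.    1.18  2.67]
-SX [-0.03  0.45  1.46 -0.    1.23  2.95]
-SX [-0.06  0.19  1.63 -0.    1.33  2.92]
-SX [-0.09  0.09  1.91 -0.    1.15  2.89]
0.1
```

```bash
python3 - <<'E'
from station import env
from h import *
def st(t): print(t,round(env.get_time_s(),2),np.round(L(env.get_ee_pos()),4),np.round(FL(env),2))
env.grasp(20); st("shut"); print(env.get_opening())
env.move_to(W(-.145,0,.20),quat(-SY)); st("pre")
env.line_to(W(-.145,0,.128),v=.1); st("down")
env.line_to(W(-.125,0,.128),v=.05); st("near")
for i in range(3):
    env.sleep(.05); st("n")
env.line_to(W(-.123,0,.128),v=.02);st("2mm step")
s=env.snapshot("side"); cv2.imwrite("pics/side1.png",cv2.resize(s["color"][130:310,200:400,::-1],None,fx=3,fy=3)); st("e")
E
```

```text
shut 0.87 [-0.309   0.6392  0.2313] [-0.88 -0.91 -0.39]
-0.0020351543394421016
pre 3.22 [-0.1448  0.0005  0.2   ] [-0.91  1.26 -0.06]
down 4.08 [-0.1445 -0.0002  0.1286] [ 0.21 -0.54  0.77]
near 4.63 [-1.249e-01  1.000e-04  1.279e-01] [ 0.03 -0.34  0.04]
n 4.68 [-1.251e-01  1.000e-04  1.279e-01] [-0.24 -0.65  0.83]
n 4.73 [-1.252e-01  1.000e-04  1.278e-01] [1.15 0.12 0.53]
n 4.78 [-1.252e-01  1.000e-04  1.279e-01] [-0.94  0.23 -0.34]
2mm step 5.03 [-0.123 -0.     0.128] [0.27 0.27 0.2 ]
e 5.08 [-0.123 -0.     0.128] [-0.52 -0.01  0.02]
```

View pics/side1.png

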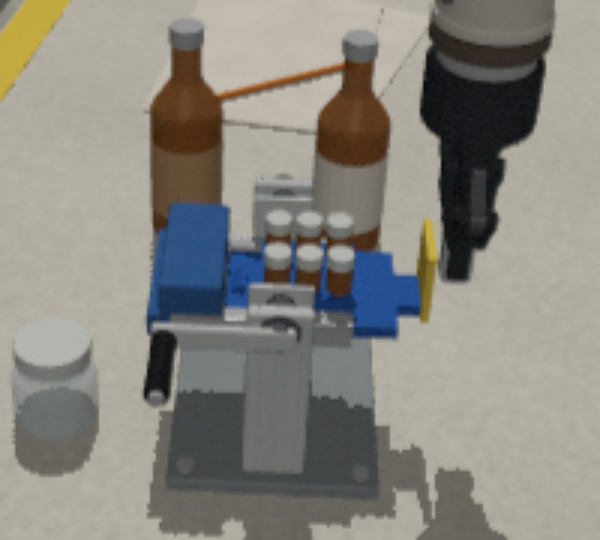

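```bash
python3 - <<'E'
from station import env
from h import *
lx=-.123; stop=False
while lx<-.086:
    step=.002 if lx<-.101 else .001
    lx+=step
    env.line_to(W(lx,0,.128),v=.02)
    f=[]
    for k in range(2): f.append(FL(env)[0]); env.sleep(.03)
    fx=np.mean(f); p=L(env.get_ee_pos())
    print(round(env.get_time_s(),2),round(lx,4),np.round(p,4),np.round(f,1))
    if fx<-14: break
env.sleep(.3)
print(round(env.get_time_s(),2),np.round(L(env.get_ee_pos()),4),np.round(FL(env),2))
E
```

```text
5.4 -0.121 [-0.121 -0.     0.128] [ 0.1 -0.2]
5.72 -0.119 [-0.119  0.     0.128] [-0.  -0.7]
6.03 -0.117 [-0.117  0.     0.128] [ 0.1 -0.1]
6.35 -0.115 [-0.1149 -0.      0.128 ] [-0.1  1.2]
6.67 -0.113 [-0.1129  0.      0.128 ] [-0.4  0.8]
6.98 -0.111 [-0.1109 -0.      0.128 ] [ 0.4 -0.3]
7.3 -0.109 [-0.1091  0.      0.1279] [-0.7 -0.7]
7.62 -0.107 [-0.1071  0.      0.1279] [-2.  -0.8]
7.93 -0.105 [-0.1049  0.      0.1279] [-1.7 -1.7]
8.25 -0.103 [-0.1035  0.      0.1279] [-5.5 -5.1]
8.57 -0.101 [-0.1017 -0.      0.1279] [-6.3 -5.7]
8.88 -0.1 [-0.1008 -0.      0.1279] [-7.4 -5.9]
9.2 -0.099 [-0.0998 -0.      0.1279] [-6.9 -6.8]
9.52 -0.098 [-0.0988 -0.      0.1279] [-7.1 -5.8]
9.83 -0.097 [-0.0978 -0.      0.1279] [-6.7 -6.2]
10.15 -0.096 [-0.0968 -0.      0.1279] [-6.1 -6.5]
10.47 -0.095 [-0.0958 -0.      0.1279] [-6.3 -6.7]
10.78 -0.094 [-0.0947 -0.      0.1279] [-6.4 -5.1]
11.1 -0.093 [-0.0936 -0.      0.1279] [-5.6 -5.2]
11.42 -0.092 [-9.310e-02 -1.000e-04  1.279e-01] [-8.6 -7.6]
11.73 -0.091 [-9.310e-02 -1.000e-04  1.279e-01] [-12.4 -12.9]
12.05 -0.09 [-9.320e-02 -1.000e-04  1.279e-01] [-17.5 -16.9]
12.35 [-9.320e-02 -1.000e-04  1.279e-01] [-17.84  -0.7   11.  ]
```

```bash
python3 - <<'E'
from station import env
from h import *
s=env.snapshot("side"); t=env.snapshot("top"); pickle.dump({"side":s,"top":t},open("s1.pkl","wb"))
a=cv2.resize(s["color"][130:310,200:400,::-1],None,fx=3,fy=3)
cv2.imwrite("pics/side2.png",a); cv2.imwrite("pics/top2.png",cv2.resize(t["color"][140:300,180:340,::-1],None,fx=3.3,fy=3.3))
P=cloud(t); hsv=cv2.cvtColor(t["color"],cv2.COLOR_RGB2HSV); Sa=hsv[...,1]
m=((P[...,2]>0.154)&(P[...,2]<.166)&(Sa<60)&(abs(P[...,0]-.58)<.05)&(abs(P[...,1]+.035)<.035)).astype(np.uint8)
n,l,st,c=cv2.connectedComponentsWithStats(m)
for i in range(1,n):
    if st[i,4]>10: print("cap",st[i],np.round(L(P[l==i].mean(0)),4))
P=cloud(s); hsv=cv2.cvtColor(s["color"],cv2.COLOR_RGB2HSV)
m=(abs(hsv[...,0].astype(int)-26)<6)&(hsv[...,1]>120)&(abs(P[...,0]-.5)<.04)&(abs(P[...,1]+.05)<.05)&(P[...,2]>.1)
if m.sum(): q=np.array([L(x) for x in P[m]]); print(m.sum(),np.median(q,0),np.percentile(q,5,axis=0),np.percentile(q,95,axis=0))
print(env.get_wrist_torque(),FL(env),env.get_time_s())
S=pickle.load(open("s0.pkl","rb"))
for x in [[.5963,-.0563,.16],[.5896,-.0171,.16],[.575,-.0599,.16],[.5686,-.021,.16]]: print("before",np.round(L(x),4))
E
```

```text
cap [293 205   9   9  60] [ 0.0265 -0.0201  0.1603]
cap [275 208   8   8  56] [0.0263 0.0198 0.1603]
cap [294 215   9   8  57] [ 0.0048 -0.0201  0.1604]
cap [276 218   9   8  57] [0.0045 0.0198 0.1602]
cap [296 225   9   8  57] [-0.0166 -0.0202  0.1602]
cap [278 228   8   8  55] [-0.0169  0.0194  0.16  ]
129 [-0.0782254   0.01953101  0.14810555] [-0.08136536 -0.01755115  0.11521234] [-0.07628686  0.02593685  0.16191829]
[-0.56469457  2.39520873 -0.01583784] [-17.97564399  -1.02482365   9.58966154] 12.45
before [ 0.003  -0.0195  0.16  ]
before [0.0026 0.0202 0.16  ]
before [-0.0186 -0.0197  0.16  ]
before [-0.0187  0.0197  0.16  ]
```

View pics/side2.png

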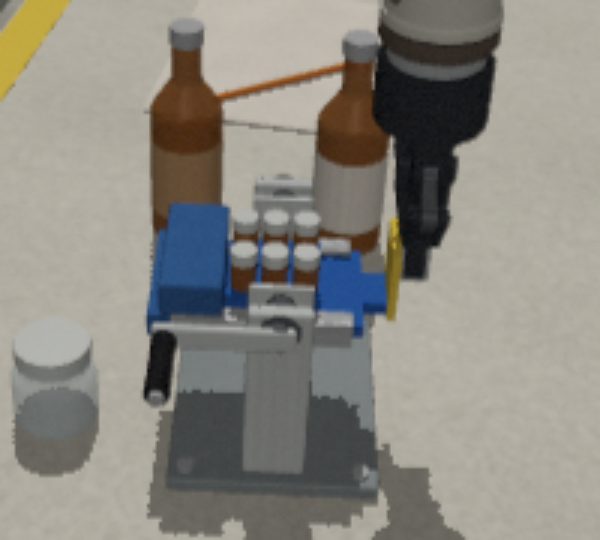

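View pics/top2.png

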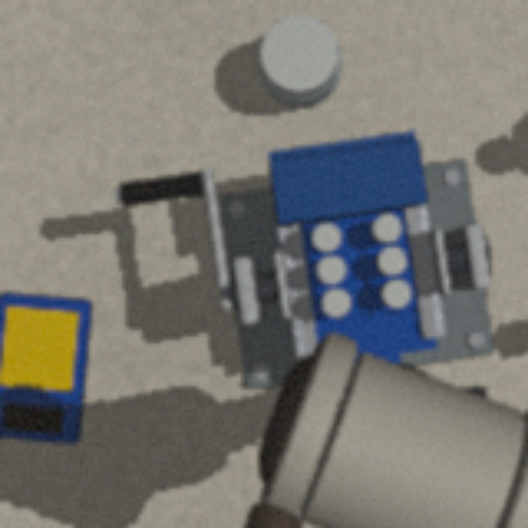

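```bash
python3 - <<'E'
from station import env
from h import *
def st(t): print(t,round(env.get_time_s(),2),np.round(L(env.get_ee_pos()),4),np.round(FL(env),2))
env.line_to(W(-.096,0,.128),v=.05); st("back")
env.line_to(W(-.110,0,.128),v=.08); st("back2")
env.line_to(W(-.110,0,.185),v=.12); st("up")
env.line_to(W(-.0535,0,.185),v=.12); st("over")
s=env.snapshot("side"); cv2.imwrite("pics/side3.png",cv2.resize(s["color"][130:310,200:400,::-1],None,fx=3,fy=3))
P=cloud(s); hsv=cv2.cvtColor(s["color"],cv2.COLOR_RGB2HSV)
m=(abs(hsv[...,0].astype(int)-26)<6)&(hsv[...,1]>120)&(abs(P[...,0]-.5)<.04)&(abs(P[...,1]+.05)<.05)&(P[...,2]>.1)
q=np.array([L(x) for x in P[m]]); print(m.sum(),np.median(q,0),np.percentile(q,5,axis=0),np.percentile(q,95,axis=0))
m=(hsv[...,2]<60)&(P[...,2]>0.12)&(P[...,2]<.165)&(abs(P[...,0]-.643)<.03)&(abs(P[...,1]-.095)<.04); print("crank",L(P[m].mean(0)))
t=pickle.load(open("s0.pkl","rb"))["side"];P=cloud(t); hsv=cv2.cvtColor(t["color"],cv2.COLOR_RGB2HSV)
m=(hsv[...,2]<60)&(P[...,2]>0.12)&(P[...,2]<.165)&(abs(P[...,0]-.643)<.03)&(abs(P[...,1]-.095)<.04); print("crank0",L(P[m].mean(0)))
E
```

```text
back 12.72 [-9.530e-02 -1.000e-04  1.284e-01] [ 0.83 -0.02  0.58]
back2 13.04 [-0.1098 -0.      0.1281] [ 0.67 -0.56 -0.02]
up 13.67 [-0.1102  0.0002  0.1845] [-0.14  1.08  0.47]
over 14.28 [-0.0542  0.0002  0.1842] [ 0.1  -0.65 -0.11]
125 [-0.07792704  0.01807612  0.14608563] [-0.08140403 -0.01793118  0.11707138] [-0.07631265  0.02569073  0.16122901]
crank [0.0728624  0.12665462 0.14578918]
crank0 [0.07276162 0.12648917 0.14561173]
```

View pics/side3.png

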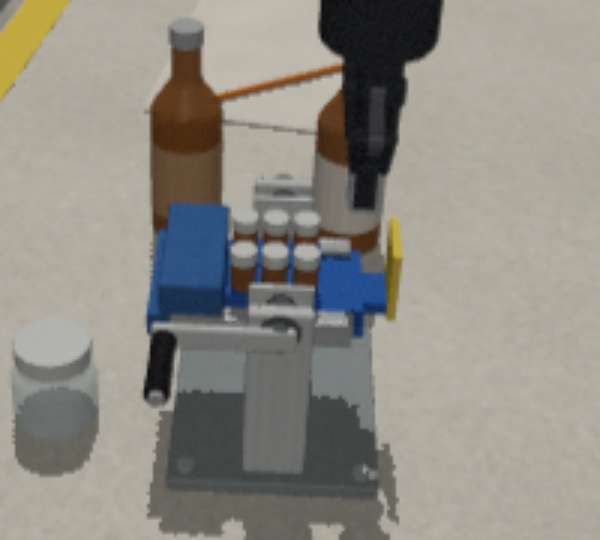

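```bash
python3 - <<'E'
from station import env
from h import *
def st(t): print(t,round(env.get_time_s(),2),np.round(L(env.get_ee_pos()),4),np.round(FL(env),2))
env.line_to(W(-.0535,0,.126),v=.08); st("in gap")
if abs(FL(env)[2])>5: raise SystemExit
lx=-.0535; z=.126; x0=None
while lx>-.080:
    lx-=.001
    env.line_to(W(lx,0,z),v=.02)
    f=np.array([FL(env)]); env.sleep(.03); f=np.vstack([f,FL(env)]).mean(0); p=L(env.get_ee_pos())
    print(round(env.get_time_s(),2),round(lx,4),round(z,4),np.round(p,4),np.round(f,1))
    z+=np.clip(f[2]/8000,-.0007,.0007) if abs(f[2])>2 else 0
    if f[0]>13: break
for k in range(8):
    env.sleep(.1); st("hold")
E
```

```text
in gap 15.22 [-0.0531 -0.0002  0.1265] [-0.46  0.37  0.1 ]
15.51 -0.0545 0.126 [-5.420e-02 -1.000e-04  1.265e-01] [-0.2  0.3 -0.2]
15.79 -0.0555 0.126 [-0.0555  0.      0.126 ] [-0.6 -0.1 -0.1]
16.07 -0.0565 0.126 [-0.0565 -0.      0.126 ] [-0.3 -0.3 -0.1]
16.36 -0.0575 0.126 [-0.0576  0.      0.126 ] [-0.3 -0.2  0.4]
16.64 -0.0585 0.126 [-0.0585  0.      0.126 ] [-0.5  0.6  0.3]
16.93 -0.0595 0.126 [-0.0595 -0.      0.126 ] [0.4 0.4 0.3]
17.21 -0.0605 0.126 [-0.0605 -0.      0.126 ] [-0.2 -1.  -0.1]
17.49 -0.0615 0.126 [-0.0615 -0.      0.126 ] [-0.3  0.4 -0.2]
17.77 -0.0625 0.126 [-0.0625  0.      0.126 ] [ 0.1 -0.   0.1]
18.06 -0.0635 0.126 [-0.0635  0.      0.126 ] [-0.1  0.2  0. ]
18.34 -0.0645 0.126 [-0.0645 -0.      0.126 ] [-0.   0.3 -0.5]
18.62 -0.0655 0.126 [-0.0655 -0.      0.126 ] [ 0.6  0.1 -0.3]
18.91 -0.0665 0.126 [-0.0666  0.      0.126 ] [ 0.   0.3 -0.6]
19.19 -0.0675 0.126 [-0.0673 -0.      0.126 ] [ 1.8  0.1 -1.1]
19.48 -0.0685 0.126 [-6.730e-02 -1.000e-04  1.263e-01] [ 6.3  0.3 -2.9]
19.76 -0.0695 0.1256 [-0.0673 -0.0003  0.1263] [ 9.5 -0.  -4. ]
20.04 -0.0705 0.1251 [-0.0675 -0.0004  0.1263] [11.7  0.  -3.8]
20.32 -0.0715 0.1247 [-0.0676 -0.0006  0.1263] [13.3  0.4 -4. ]
hold 20.43 [-0.0676 -0.0006  0.1263] [13.12  1.   -3.76]
hold 20.52 [-0.0676 -0.0006  0.1263] [14.26 -0.25 -4.1 ]
hold 20.62 [-0.0676 -0.0006  0.1263] [13.3   0.62 -3.76]
hold 20.73 [-0.0676 -0.0006  0.1263] [14.26  0.68 -3.57]
hold 20.82 [-0.0676 -0.0006  0.1263] [13.13  0.59 -3.99]
hold 20.93 [-0.0676 -0.0006  0.1263] [14.23  0.69 -4.47]
hold 21.02 [-0.0676 -0.0006  0.1263] [13.61  0.06 -4.72]
hold 21.12 [-0.0676 -0.0006  0.1263] [13.67  0.58 -4.76]
```

```bash
python3 - <<'E'
from station import env
from h import *
def st(t): print(t,round(env.get_time_s(),2),np.round(L(env.get_ee_pos()),4),np.round(FL(env),2))
env.line_to(W(-.0535,0,.127),v=.05); st("rel")
env.line_to(W(-.0535,0,.22),v=.12); st("up")
s=env.snapshot("side"); cv2.imwrite("pics/side4.png",cv2.resize(s["color"][130:310,200:400,::-1],None,fx=3,fy=3))
P=cloud(s); hsv=cv2.cvtColor(s["color"],cv2.COLOR_RGB2HSV)
m=(abs(hsv[...,0].astype(int)-26)<6)&(hsv[...,1]>120)&(abs(P[...,0]-.5)<.04)&(abs(P[...,1]+.05)<.05)&(P[...,2]>.1)
q=np.array([L(x) for x in P[m]]); print(m.sum(),np.median(q,0),np.percentile(q,5,axis=0),np.percentile(q,95,axis=0))
m=(hsv[...,2]<60)&(P[...,2]>0.12)&(P[...,2]<.165)&(abs(P[...,0]-.643)<.03)&(abs(P[...,1]-.095)<.04); print("crank",L(P[m].mean(0)))
m=((P[...,2]>0.15)&(P[...,2]<.166)&(hsv[...,1]<60)&(abs(P[...,0]-.58)<.06)&(abs(P[...,1]+.035)<.04)).astype(np.uint8)
n,l,stt,c=cv2.connectedComponentsWithStats(m)
for i in range(1,n):
    if stt[i,4]>10: print("cap",stt[i],np.round(L(P[l==i].mean(0)),4))
t=pickle.load(open("s1.pkl","rb"))["side"];P=cloud(t); hsv=cv2.cvtColor(t["color"],cv2.COLOR_RGB2HSV)
m=((P[...,2]>0.15)&(P[...,2]<.166)&(hsv[...,1]<60)&(abs(P[...,0]-.58)<.06)&(abs(P[...,1]+.035)<.04)).astype(np.uint8)
n,l,stt,c=cv2.connectedComponentsWithStats(m)
for i in range(1,n):
    if stt[i,4]>10: print("cap bef",stt[i],np.round(L(P[l==i].mean(0)),4))
E
```

```text
rel 21.64 [-5.370e-02  1.000e-04  1.267e-01] [-0.04  0.38 -0.3 ]
up 22.57 [-0.0541  0.0003  0.219 ] [-0.7   0.12 -0.56]
129 [-0.07998335  0.01689165  0.14532891] [-0.08365446 -0.01928779  0.11552392] [-0.07852688  0.02507673  0.16102783]
crank [0.0728601  0.12666411 0.14578465]
cap [279 200   9   8  62] [ 0.0225 -0.0155  0.1576]
cap [289 200   9   9  62] [ 0.0013 -0.0162  0.1576]
cap [299 201   9   8  62] [-0.02   -0.0158  0.1572]
cap [278 211   9   8  66] [0.0226 0.024  0.1577]
cap [288 211   9   9  68] [0.0015 0.0238 0.1574]
cap [299 212   9   8  66] [-0.0203  0.0237  0.1574]
cap bef [278 200   9   8  59] [ 0.0248 -0.0153  0.1576]
cap bef [288 200   9   9  65] [ 0.0036 -0.0158  0.1572]
cap bef [298 201   9   8  61] [-0.0178 -0.0152  0.1576]
cap bef [277 211   9   8  65] [0.0249 0.0245 0.1575]
cap bef [287 211   9   9  69] [0.0039 0.0238 0.1574]
cap bef [298 212   9   8  60] [-0.0177  0.0246  0.1578]
```

View pics/side4.png

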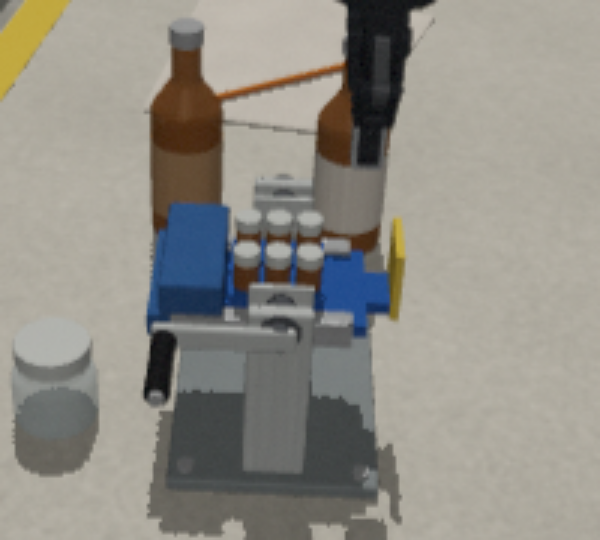

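```bash
python3 - <<'E'
from station import env
from h import *
def st(t): print(t,round(env.get_time_s(),2),np.round(L(env.get_ee_pos()),4),np.round(FL(env),2))
env.let_go(); st("open")
env.move_to(W(.074,.127,.22),quat(SX)); st("above")
env.line_to(W(.074,.127,.121),v=.1); st("down")
env.sleep(.1); st("d")
s=env.snapshot("side"); cv2.imwrite("pics/side5.png",cv2.resize(s["color"][130:310,180:380,::-1],None,fx=3,fy=3))
E
```

```text
open 23.4 [-0.0535  0.      0.22  ] [ 0.61 -0.76  0.6 ]
above 24.57 [0.0738 0.1266 0.22  ] [-0.27 -0.13  0.41]
down 25.72 [0.0747 0.1269 0.122 ] [-0.02 -0.34  1.16]
d 25.82 [0.0747 0.1268 0.1221] [-0.38 -0.13  0.29]
```

View pics/side5.png

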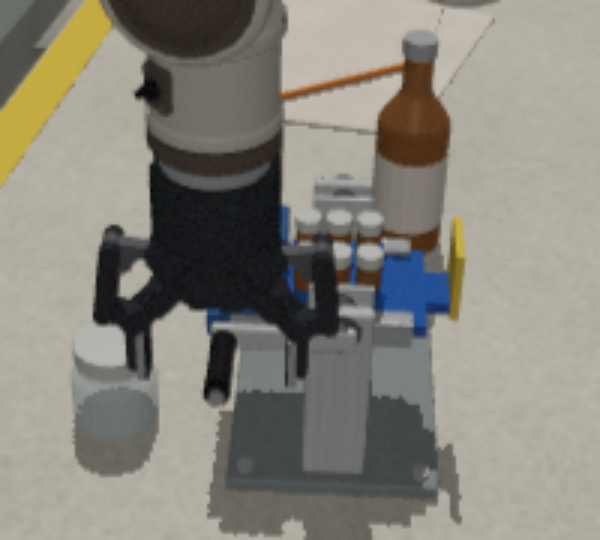

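```bash
python3 - <<'E'
from station import env
from h import *
def st(t): print(t,round(env.get_time_s(),2),np.round(L(env.get_ee_pos()),4),np.round(FL(env),2))
env.grasp(60); st("g"); env.sleep(.1); st("g"); print(env.get_opening())
E
```

```text
g 26.52 [0.0736 0.127  0.1211] [-4.19  0.45  2.86]
g 26.62 [0.0735 0.127  0.1211] [-4.39 -0.22  3.51]
0.1633474375233907
```

```bash
python3 - <<'E'
from station import env
from h import *
cx=-.0015; z0=.1211
for d in range(8,177,8):
    th=np.radians(d)
    env.line_to(W(cx+.075*np.cos(th),.127,z0+.075*np.sin(th)),v=.06)
    f=FL(env); p=L(env.get_ee_pos()); a=np.degrees(np.arctan2(p[2]-z0,p[0]-cx)); r=np.hypot(p[2]-z0,p[0]-cx)
    fr=f[0]*np.cos(th)+f[2]*np.sin(th); ft=-f[0]*np.sin(th)+f[2]*np.cos(th)
    print(d,round(env.get_time_s(),2),"ang %.1f r %.4f fr %.1f ft %.1f fy %.1f"%(a,r,fr,ft,f[1]))
    if np.linalg.norm(f)>40: print("ABORT",f); break
E
```

```text
8 26.95 ang 7.6 r 0.0750 fr 1.1 ft -4.7 fy -0.3
16 27.27 ang 16.0 r 0.0750 fr 0.4 ft -3.8 fy -0.3
24 27.6 ang 24.1 r 0.0750 fr 0.8 ft -2.4 fy 0.6
32 27.93 ang 32.2 r 0.0751 fr -0.5 ft -1.5 fy 0.5
40 28.25 ang 40.1 r 0.0751 fr -1.3 ft -2.4 fy -0.3
48 28.57 ang 48.1 r 0.0750 fr -1.4 ft -2.2 fy -0.7
56 28.9 ang 56.0 r 0.0750 fr -2.0 ft -2.9 fy -1.0
64 29.23 ang 64.0 r 0.0751 fr -2.3 ft -3.4 fy -1.1
72 29.55 ang 71.9 r 0.0751 fr -2.6 ft -4.7 fy -1.6
80 29.88 ang 79.9 r 0.0751 fr -4.1 ft -5.2 fy -2.6
88 30.2 ang 87.8 r 0.0751 fr -4.6 ft -4.6 fy -1.8
96 30.52 ang 95.7 r 0.0751 fr -5.8 ft -2.9 fy -2.4
104 30.85 ang 103.5 r 0.0751 fr -5.6 ft -4.3 fy -1.9
112 31.18 ang 111.2 r 0.0751 fr -7.2 ft -3.1 fy -2.3
120 31.5 ang 118.9 r 0.0751 fr -6.9 ft -3.4 fy -1.8
128 31.82 ang 126.5 r 0.0751 fr -6.0 ft -3.0 fy -1.2
136 32.15 ang 134.3 r 0.0750 fr -4.7 ft -3.2 fy -2.9
144 32.48 ang 142.6 r 0.0750 fr -0.4 ft -4.7 fy -2.8
152 32.8 ang 151.9 r 0.0750 fr -1.0 ft -2.0 fy -4.5
160 33.12 ang 160.4 r 0.0751 fr -3.3 ft 0.7 fy -4.8
168 33.45 ang 168.6 r 0.0751 fr -4.5 ft 2.1 fy -5.1
176 33.77 ang 176.7 r 0.0751 fr -5.0 ft 3.9 fy -5.4
```

```bash
python3 - <<'E'
from station import env
from h import *
cx=-.0015; z0=.1211
d=176
while d<190:
    d+=1
    th=np.radians(d)
    env.line_to(W(cx+.075*np.cos(th),.127,z0+.075*np.sin(th)),v=.03); env.sleep(.05)
    f=FL(env); p=L(env.get_ee_pos()); a=np.degrees(np.arctan2(p[2]-z0,p[0]-cx))
    fr=f[0]*np.cos(th)+f[2]*np.sin(th); ft=-f[0]*np.sin(th)+f[2]*np.cos(th)
    print(d,round(env.get_time_s(),2),"ang %.1f fr %.1f ft %.1f fy %.1f"%(a,fr,ft,f[1]))
    if ft<-18 or np.linalg.norm(f)>35: break
s=env.snapshot("side"); cv2.imwrite("pics/side6.png",cv2.resize(s["color"][130:310,180:380,::-1],None,fx=3,fy=3))
E
```

```text
177 34.08 ang 177.3 fr -2.6 ft -0.4 fy -5.0
178 34.38 ang 178.1 fr -1.4 ft -0.7 fy -4.7
179 34.67 ang 179.1 fr -0.7 ft -2.1 fy -5.1
180 34.98 ang -180.0 fr -1.2 ft -2.5 fy -5.3
181 35.27 ang -179.9 fr 3.3 ft -10.9 fy -3.5
182 35.58 ang -179.8 fr 7.8 ft -20.0 fy -2.8
```

View pics/side6.png

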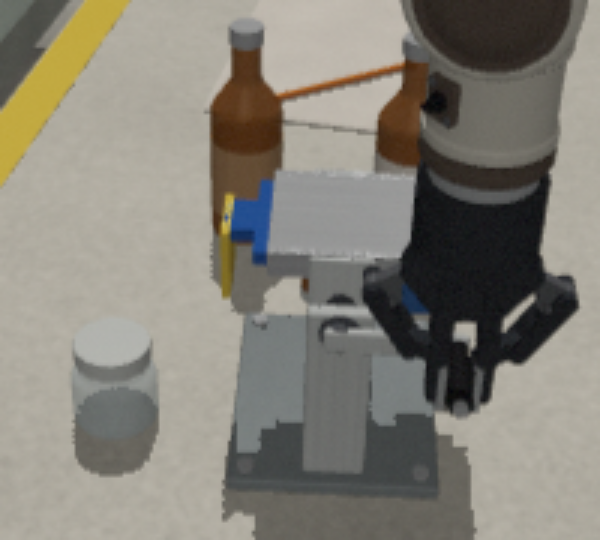

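```bash
python3 - <<'E'
from station import env
from h import *
def st(t): print(t,round(env.get_time_s(),2),np.round(L(env.get_ee_pos()),4),np.round(FL(env),2))
th=np.radians(180.3)
env.line_to(W(-.0015+.075*np.cos(th),.127,.1211+.075*np.sin(th)),v=.03); st("relax")
env.let_go(); st("open")
p=L(env.get_ee_pos())
env.line_to(W(p[0],p[1],.25),v=.12); st("up")
env.line_to(W(-.16,.16,.30),v=.2); st("away")
s=env.snapshot("side"); t=env.snapshot("top"); pickle.dump({"side":s,"top":t},open("s2.pkl","wb"))
cv2.imwrite("pics/side7.png",cv2.resize(s["color"][130:400,180:400,::-1],None,fx=2.2,fy=2.2)); cv2.imwrite("pics/top7.png",t["color"][:,:,::-1])
for n,x in (("s",s),("t",t)):
    P=cloud(x); hsv=cv2.cvtColor(x["color"],cv2.COLOR_RGB2HSV); H=hsv[...,0].astype(int)
    C=W(-.075,.127,.14)
    m=(hsv[...,2]<60)&(P[...,2]>0.11)&(P[...,2]<.175)&(np.hypot(P[...,0]-C[0],P[...,1]-C[1])<.035)
    if m.sum(): print(n,"crank",m.sum(),np.round(L(P[m].mean(0)),4))
    C=W(.08,0,0)
    m=(abs(H-26)<6)&(hsv[...,1]>120)&(np.hypot(P[...,0]-C[0],P[...,1]-C[1])<.04)&(P[...,2]>.08)
    if m.sum():
        q=np.array([L(a) for a in P[m]]); print(n,"tab",m.sum(),np.round(np.median(q,0),4),np.round(q.min(0),3),np.round(q.max(0),3))
E
```

```text
relax 35.88 [-0.0765  0.1266  0.121 ] [ 0.03 -5.49  5.58]
open 36.57 [-0.0765  0.1271  0.1207] [-0.51  0.15  0.45]
up 37.79 [-0.0771  0.1272  0.249 ] [ 0.57 -0.6  -0.63]
away 38.46 [-0.1598  0.1599  0.2993] [ 0.11 -0.44 -0.04]
s crank 159 [-0.0755  0.1261  0.146 ]
s tab 95 [0.0778 0.0236 0.1499] [ 0.075 -0.023  0.118] [0.082 0.028 0.173]
t crank 172 [-0.0749  0.1218  0.1469]
t tab 57 [0.0799 0.0002 0.1725] [ 0.077 -0.024  0.164] [0.083 0.022 0.175]
```

View pics/side7.png

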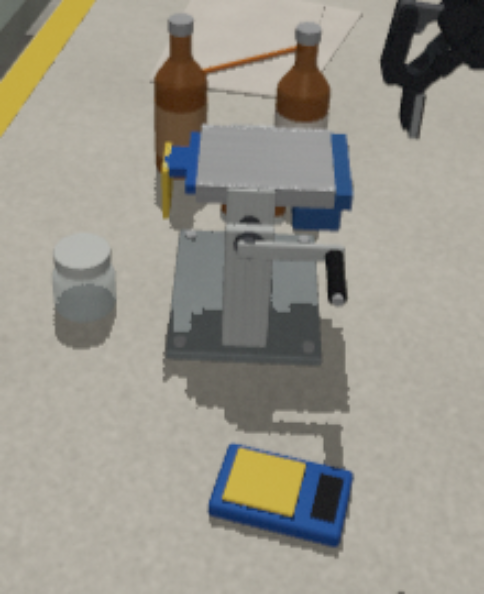

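View pics/top7.png

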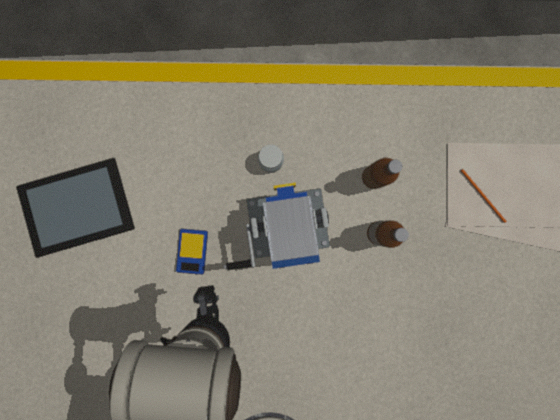

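```bash
python3 - <<'E'
from station import env
env.sleep(.2); print(env.get_qd(), env.get_time_s()); print(env.hand_in())
E
```

```text
[ 0.0017684  -0.00692568 -0.00013835 -0.00037515  0.00167728 -0.00066245] 38.7583
the job is handed in; nothing more can be done
None
```

The cassette is latched, it held the tug, and the cradle is upside down against its stop. I handed the job in at 38.8 s of the 69 s allowed; no verdict was reported.

- **Push:** I slid the cassette in with shut fingers in 1–2 mm steps. Resistance was 5–7 N on the way, and it stopped at the hard stop at about 18 N after roughly 23.6 mm of travel. While it was pressed on the stop I also read about 11 N vertically on the tool. The cradle did not turn, and the reading vanished when I backed off.
- **Tug:** I pulled on the inside of the tab at 13–14 N for about 0.8 s, and it stopped dead. Pictures before and after show it came back 2.3 mm, which is about the stated 2 mm of play. That leaves the tab 80 mm from the stand's centre, as it should be when latched.
- **Turn:** I gripped the crank and took it through the half turn with forces under about 12 N, then pressed it against the stop at 180° with about 20 N. Then I let go and backed away.
- **Last checks:** After release, the crank handle is at -75 mm and pivot height, and the tab is at +80 mm on the far side, so the cassette is still home. In the top view, the bottles, jar and scale are where they were at the start, judged by eye. The arm is clear of everything.

One small disagreement: the base-plate fit and the crank handle placed the pivot about 1.5 mm apart. I used the handle's figure for the turn, and no check failed.

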